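# Put the carving tools away in their fitted case

### The arm

A 6-joint arm with a two-finger parallel gripper is mounted at the origin on the work surface. World frame = base frame: x ahead of the robot, y to its left, z up, the work surface at z = 0. Lengths are in m, angles in rad, forces in N, time in s.
With the tool pointing down it reaches from about 0.425 to 0.95 m from the base axis. Payload 3.5 kg.
Tool frame: the origin (TCP) lies at the very end of the fingers, on their centre line; the grasp point (between the pads) lies behind it (ctrl.grasp_offset is the z of the grasp point in the tool frame, in m); z points along the fingers, x is the direction in which the jaws open and shut, and the axes are right-handed (so a half turn about z gives the same grasp; the last joint's range is limited). The gripper opens to 85 mm and grips with 20 to 120 N. Pads are 22 mm wide; open, the fingers measure 114 mm over their backs; the gripper's body (76 mm by 85 mm) begins 54 mm behind the grasp point. The pads swing forward as they close: fully open they stand 13 mm farther back than shut.
Start: joints at [-1.377, 0.286, 1.577, -0, 1.279, -0.15], TCP at [0.228, -0.635, 0.231] pointing down, gripper open.
Joint ranges: [-2.77, 2.77], [-0.9, 2.22], [0.21, 2.48], [-1.53, 4.67], [0.24, 2.81], [-2.84, 2.84]. Speed limits (rad/s): [2.79, 2.79, 3.14, 3.14, 3.14, 3.14].

### API

Orientations are given as a unit quaternion [x, y, z, w].
In Python, from plant import ctrl gives the robot as it stands.
- The arm moves only by the shell command python3 -m jog 'ROWS' [FORCE]. ROWS is JSON, a list of rows, each an object with "grip": the closure, from 0 (fully open) to 1 (shut); "xyz": the shift along the tool's x, y, z in m, a list of three; "dr": the turn, a rotation vector about the tool's x, y, z in rad, a list of three. A call has 1 to 12 rows; each row is the pose to reach, as a shift and turn from the pose commanded when the call began, along the tool's axes at that moment; what a row does not reach only later rows make up. A row lasts 1/12 s, in which the tool goes at most 41.7 mm and 7.16 degrees, less where a joint would pass 70% of its speed; a pose out of reach is approached as far as the arm can. A call with a gripper value outside its range is refused whole. The fingers move at their own pace and stop on an object; FORCE is the grip in N (left out, the last holds). Time passes only in rows, so rows that repeat a pose let the fingers close. It gives the time, the measured TCP pose, the force and the opening at its end, in the units of the state.
- ctrl.get_state(): the state, without advancing time (a new reading comes with each control period).
- ctrl.read_camera(name): name is "scene" or "top" or "wrist"; returns the picture (480x640x3 uint8, red, green, blue); there is no depth.
- ctrl.get_calibration(name): a dict with "mtx" (3x3 intrinsics, pixels), "R" (3x3) and "t" (3): a world point X has camera coordinates R X + t; the wrist camera has in their place "hand_eye" (4x4, takes a point from camera to tool coordinates, whose origin is the TCP and whose axes are the tool frame's). Camera axes: x right, y down, z forward; pixel columns grow to the right and rows downward; lengths in m; the calibration is good to about 2 mm. The wrist camera is an equidistant fisheye: a pixel r from the principal point sees the ray r / f radians off the axis. A picture is of the moment at which its call begins: read the wrist's pose just before it. get_calibration takes no time and is no camera call.
- ctrl.sign_off(): hands the job in, once; it reports no verdict.
The state is a dict: "time": time; "qpos": joint angles; "dq": joint speeds; "joint_efforts": joint torques, N m; "eef_pos": TCP position; "tcp_rot": TCP orientation; "contact_force": force on the tool from outside, world axes, zero at the start; "wrist_torque": the same for the moment, N m; "opening": opening from 0.0 (shut) to 1.0 (fully open).
Only numpy, scipy, OpenCV 4.12 (cv2) and the standard library are available. Lean on these libraries where they do the work, as an engineer would, in place of code of your own. Each camera call takes 0.05 s, during which the arm holds its last target.

### The job

The carving class is over: put the four carving tools (the ones with steel blades) away in the wooden case, each lying flat, handle underside down, wholly inside the trough made for its length, longest tool in the longest trough down to shortest in the shortest. Leave the look-alikes, the bare handle without a blade and the brush, lying where they are.

Things in the scene. Friction and masses are not known exactly. Their poses are not given: they have to be found in the camera images.
- flat_chisel: longest carving tool, a broad flat chisel: straight-edged blade 28 mm wide; 170 mm long. Square wooden handle 24 x 24 mm in section from x = -85 to +20 mm, brass ferrule, steel blade to x = +85 mm, 12 mm above the underside. Origin: on the underside at mid-length; x to the blade, z up. Balances near x = -17 mm: grip there across y, on the handle's upper 15 mm.
- skew_chisel: second longest carving tool, a skew chisel: blade 18 mm wide with a slanted end; 148 mm long. Square wooden handle 24 x 24 mm in section from x = -74 to +18 mm, brass ferrule, steel blade to x = +74 mm, 12 mm above the underside. Origin: on the underside at mid-length; x to the blade, z up. Balances near x = -15 mm: grip there across y, on the handle's upper 15 mm.
- gouge: third longest carving tool, a gouge: curved, channel-shaped blade about 14 mm wide; 126 mm long. Square wooden handle 24 x 24 mm in section from x = -63 to +15 mm, brass ferrule, steel blade to x = +63 mm, 12 mm above the underside. Origin: on the underside at mid-length; x to the blade, z up. Balances near x = -13 mm: grip there across y, on the handle's upper 15 mm.
- detail_chisel: shortest carving tool, a detail chisel: very slim blade 6 mm wide; 104 mm long. Square wooden handle 24 x 24 mm in section from x = -52 to +12 mm, brass ferrule, steel blade to x = +52 mm, 12 mm above the underside. Origin: on the underside at mid-length; x to the blade, z up. Balances near x = -10 mm: grip there across y, on the handle's upper 15 mm.
- flat_chisel_trough: longest of four fixed troughs side by side, 62 mm apart, in any order, in a low wooden case; for the 170 mm tool, either way round. Grey floor, dark rim; inside 192 x 46 mm (x, y); floor 4 mm above the origin and 8 mm above the table; rim 5 mm thick, 6 mm above the floor; the case's outer wall is no higher. Origin: centre of the underside; x along its length, z up.
- skew_chisel_trough: second longest of four fixed troughs side by side, 62 mm apart, in any order, in a low wooden case; for the 148 mm tool, either way round. Grey floor, dark rim; inside 170 x 46 mm (x, y); floor 4 mm above the origin and 8 mm above the table; rim 5 mm thick, 6 mm above the floor; the case's outer wall is no higher. Origin: centre of the underside; x along its length, z up.
- gouge_trough: third longest of four fixed troughs side by side, 62 mm apart, in any order, in a low wooden case; for the 126 mm tool, either way round. Grey floor, dark rim; inside 148 x 46 mm (x, y); floor 4 mm above the origin and 8 mm above the table; rim 5 mm thick, 6 mm above the floor; the case's outer wall is no higher. Origin: centre of the underside; x along its length, z up.
- detail_chisel_trough: shortest of four fixed troughs side by side, 62 mm apart, in any order, in a low wooden case; for the 104 mm tool, either way round. Grey floor, dark rim; inside 126 x 46 mm (x, y); floor 4 mm above the origin and 8 mm above the table; rim 5 mm thick, 6 mm above the floor; the case's outer wall is no higher. Origin: centre of the underside; x along its length, z up.
- bare_handle: look-alike to leave: a bare square wooden handle with no blade, 104 x 24 x 24 mm, lying on the table. Origin: centre of its underside; x along its length.
- brush: look-alike to leave: a dusting brush with the same square wooden handle (24 x 24 mm), an aluminium ferrule and black bristles 26 mm wide; 148 mm long, lying on the table. Origin: on the underside at mid-length; x points to the bristles.
Not all that is in view belongs to the job. Leave any blue look-alike of the flat_chisel alone. Leave any blue look-alike of the detail_chisel alone.

How it is judged:
By the outcome, as a careful person would: the job done as asked, in the order asked, and still so for the second after the job is handed in, with the robot touching nothing.
It also fails if it takes over 99 s, if anything falls off the work surface, if the arm or the gripper's body presses on something with over 40 N, if the wrist force passes 120 N, or if a joint passes its speed limit or range.

## Working session

There is one attempt and no reset: what is moved stays moved. The work goes in short steps, Python scripts to look and compute and a shell command to move; the robot and the scene stay as the last step left them, time stands still between calls to the robot, and variables do not carry over. Pictures are saved under pics/ and viewed, and the job is handed in when it is done.

```bash
ls; mkdir -p pics; python3 - <<'E'
from plant import ctrl
import cv2
s=ctrl.get_state()
print(s)
print(ctrl.grasp_offset)
for n in ("scene","top","wrist"):
    im=ctrl.read_camera(n); cv2.imwrite(f"pics/{n}0.png",im[:,:,::-1])
    print(n,ctrl.get_calibration(n))
E
```

```text
pics
{'time': 0.0, 'qpos': array([-1.37697774e+00,  2.87217261e-01,  1.57821348e+00, -2.81667061e-05,
        1.27860519e+00, -1.49989125e-01]), 'dq': array([ 0.00066025, -0.00134177,  0.00094374,  0.00059512,  0.00069923,
       -0.00079338]), 'joint_efforts': array([ 2.96744065e-04, -4.05983591e+01, -2.92620850e+01, -1.72602759e-04,
        5.74538775e-03,  1.28985343e-05]), 'eef_pos': array([ 0.22742202, -0.63481719,  0.22989304]), 'tcp_rot': array([ 0.81764298, -0.5757243 , -0.00089187, -0.00083495]), 'contact_force': array([ 0.36389232,  0.03866196, -0.5109348 ]), 'wrist_torque': array([ 0.01013952, -0.04528547,  0.01838053]), 'opening': 0.9965495284470297}
-0.0187
scene {'mtx': array([[504.46985606,   0.        , 323.74675521],
       [  0.        , 504.46985606, 248.12802145],
       [  0.        ,   0.        ,   1.        ]]), 'R': array([[-0.72122393,  0.69261467,  0.01099767],
       [ 0.57347488,  0.60591758, -0.55135329],
       [-0.38853906, -0.3913423 , -0.83419938]]), 't': array([ 0.28909736, -0.21388108,  1.16125121])}
top {'mtx': array([[461.84063467,   0.        , 318.00041211],
       [  0.        , 461.84063467, 233.51040885],
       [  0.        ,   0.        ,   1.        ]]), 'R': array([[ 0.00277985, -0.99999046,  0.0033703 ],
       [-0.99828207, -0.00297231, -0.05851559],
       [ 0.05852505, -0.00320184, -0.99828081]]), 't': array([0.02236402, 0.41323966, 0.98537375])}
wrist {'mtx': array([[371.64829954,   0.        , 315.04791647],
       [  0.        , 371.64829954, 243.14169976],
       [  0.        ,   0.        ,   1.        ]]), 'hand_eye': array([[ 9.99999481e-01,  7.80320366e-04, -6.55309734e-04,
         9.74397205e-04],
       [-5.36481467e-04,  9.49926779e-01,  3.12472121e-01,
        -8.06479468e-02],
       [ 8.66324625e-04, -3.12471607e-01,  9.49926705e-01,
        -1.42006865e-01],
       [ 0.00000000e+00,  0.00000000e+00,  0.00000000e+00,
         1.00000000e+00]])}
```

View pics/top0.png

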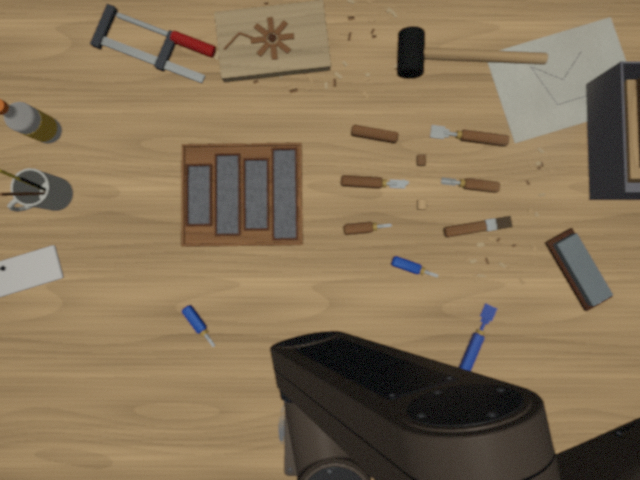

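View pics/scene0.png

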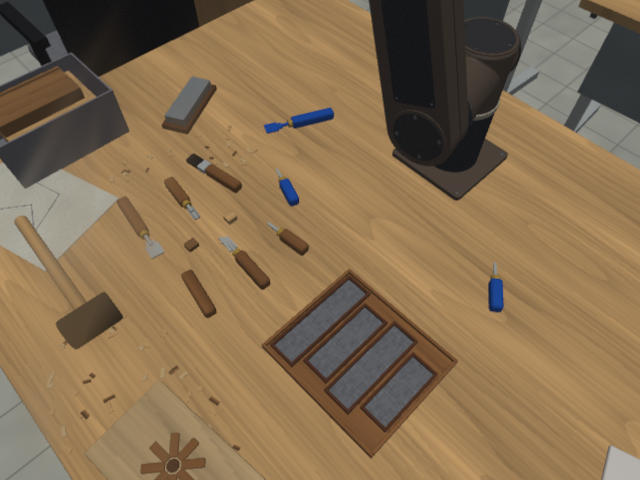

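View pics/wrist0.png

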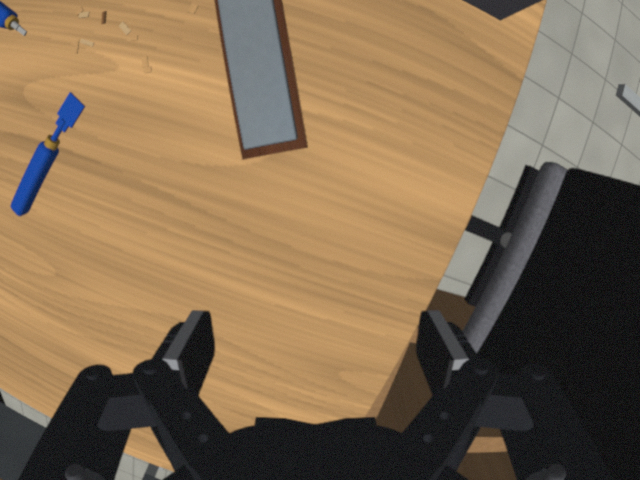

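The top view shows the case at (241,194) and the six wooden items between (341..515, 125..235). The blue look-alikes are at (407,265), (195,320) and (478,340). I'll enlarge.

```bash
python3 - <<'E'
import cv2
im=cv2.imread("pics/top0.png")
c=im[115:245,335:525]; cv2.imwrite("pics/c1.png",cv2.resize(c,None,fx=4.2,fy=4.2,interpolation=cv2.INTER_CUBIC))
c=im[135:255,175:310]; cv2.imwrite("pics/c2.png",cv2.resize(c,None,fx=5,fy=5,interpolation=cv2.INTER_CUBIC))
E
```

```text
(no output)
```

View pics/c1.png

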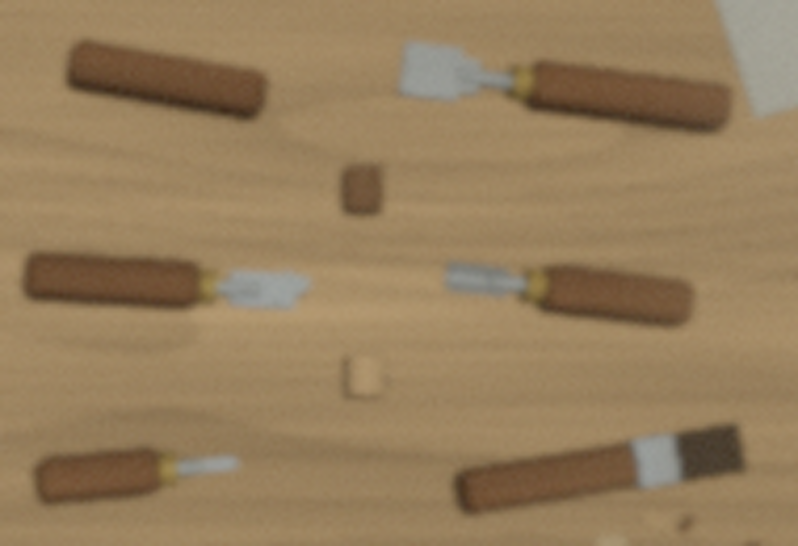

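View pics/c2.png

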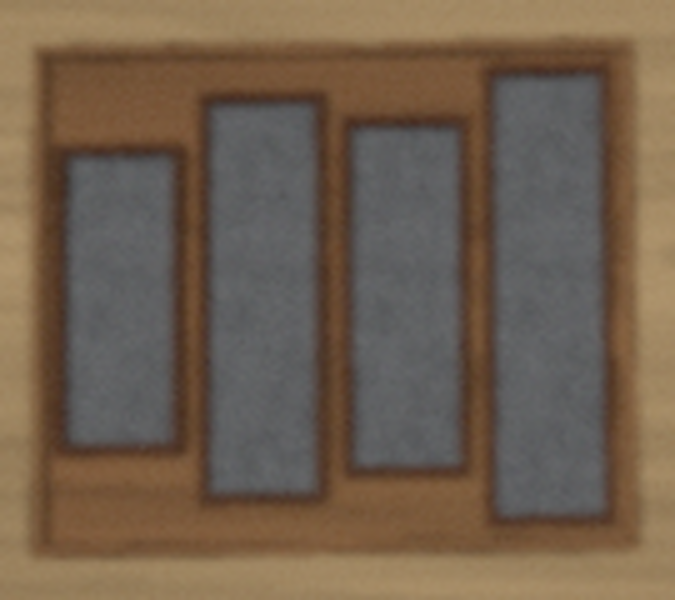

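```bash
cat > h.py <<'E'
from plant import ctrl
import numpy as np, cv2
from scipy.spatial.transform import Rotation as Ro
def bp(n,uv,z):
    c=ctrl.get_calibration(n);uv=np.array(uv,float).reshape(-1,2)
    K=c["mtx"];R=c["R"];t=c["t"]
    d=(R.T@np.linalg.inv(K)@np.c_[uv,np.ones(len(uv))].T).T
    C=-R.T@t
    return C+d*((z-C[2])/d[:,2])[:,None]
def crop(p,s,off): return (np.array(p,float)+.5)/s-.5+np.array(off)
def wristproj(X,st=None):
    st=st or ctrl.get_state(); c=ctrl.get_calibration("wrist")
    H=np.eye(4);H[:3,:3]=Ro.from_quat(st["tcp_rot"]).as_matrix();H[:3,3]=st["eef_pos"]
    M=np.linalg.inv(H@c["hand_eye"]); p=M[:3,:3]@np.array(X)+M[:3,3]
    th=np.arctan2(np.hypot(p[0],p[1]),p[2]);f=c["mtx"][0,0];r=np.hypot(p[0],p[1])
    return c["mtx"][:2,2]+f*th*p[:2]/r
def wristbp(uv,z,st):
    c=ctrl.get_calibration("wrist");H=np.eye(4);H[:3,:3]=Ro.from_quat(st["tcp_rot"]).as_matrix();H[:3,3]=st["eef_pos"]
    H=H@c["hand_eye"];q=(np.array(uv,float)-c["mtx"][:2,2]);r=np.hypot(*q);th=r/c["mtx"][0,0]
    d=H[:3,:3]@np.r_[np.sin(th)*q/r,np.cos(th)];C=H[:3,3]
    return C+d*(z-C[2])/d[2]
def delta(goal,yaw,st=None):
    """goal TCP pose: tool down, tool x axis at world angle yaw. prints shift in tool axes, dr"""
    st=st or ctrl.get_state(); R0=Ro.from_quat(st["tcp_rot"])
    print("shift",np.round(R0.inv().apply(np.array(goal)-st["eef_pos"]),4))
    best=None
    for k in (0,np.pi):
        y=yaw+k; Rm=np.array([[np.cos(y),np.sin(y),0],[np.sin(y),-np.cos(y),0],[0,0,-1]]).T
        Rm=np.c_[[np.cos(y),np.sin(y),0],[np.sin(y),-np.cos(y),0],[0,0,-1]]
        print("dr",np.round((R0.inv()*Ro.from_matrix(Rm)).as_rotvec(),3))
E
python3 - <<'E'
from h import *
T=dict(flat=[(728,108),(533,84),(402,70)],skew=[(28,276),(200,284),(308,286)],gouge=[(690,302),(545,287),(447,277)],detail=[(40,481),(158,470),(238,463)],brush=[(463,492),(636,466),(740,450)],bare=[(70,64),(264,96),(264,96)])
for n,p in T.items():
    q=crop(p,4.2,(335,115)); a=bp("top",q[:2],.022);b=bp("top",q[2:],.012)
    d=b[0]-a[0];L=np.linalg.norm(d[:2]);ang=np.arctan2(d[1],d[0]);print(n,a[0][:2].round(4),b[0][:2].round(4),"len",L.round(4),"hl",np.linalg.norm(a[1]-a[0]).round(4),"ang",ang.round(3),"mid",((a[0]+b[0])/2)[:2].round(4), "R",np.hypot(*((a[0]+b[0])/2)[:2]).round(3))
B=dict(detail=(66,178,155,447),skew=(209,320,102,494),gouge=(352,463,126,468),flat=(495,605,76,517))
for n,(x0,x1,y0,y1) in B.items():
    q=bp("top",crop([((x0+x1)/2,y0),((x0+x1)/2,y1),(x0,(y0+y1)/2),(x1,(y0+y1)/2)],5,(175,135)),.008)
    print(n,"c",q.mean(0)[:2].round(4),"L",np.linalg.norm(q[1]-q[0]).round(4),"W",np.linalg.norm(q[3]-q[2]).round(4))
print(-ctrl.get_calibration("top")["R"].T@ctrl.get_calibration("top")["t"])
s=ctrl.get_state();print(Ro.from_quat(s["tcp_rot"]).as_matrix().round(3))
E
```

```text
flat [ 0.6161 -0.3874] [ 0.6382 -0.2218] len 0.1671 hl 0.1012 ang 1.438 mid [ 0.6271 -0.3046] R 0.697
skew [ 0.5274 -0.0262] [ 0.5244 -0.1718] len 0.1456 hl 0.0883 ang -1.591 mid [ 0.5259 -0.099 ] R 0.535
gouge [ 0.5151 -0.3658] [ 0.5294 -0.2439] len 0.1227 hl 0.0747 ang 1.454 mid [ 0.5223 -0.3049] R 0.605
detail [ 0.4221 -0.0323] [ 0.4324 -0.1349] len 0.1031 hl 0.0604 ang -1.471 mid [ 0.4273 -0.0836] R 0.435
brush [ 0.4171 -0.248 ] [ 0.4399 -0.394 ] len 0.1478 hl 0.0896 ang -1.416 mid [ 0.4285 -0.321 ] R 0.535
bare [ 0.6378 -0.0479] [ 0.6242 -0.1497] len 0.1027 hl 0.1014 ang -1.704 mid [ 0.631  -0.0988] R 0.639
detail c [0.4972 0.2829] L 0.128 W 0.0487
skew c [0.4988 0.2209] L 0.1719 W 0.0483
gouge c [0.4994 0.1586] L 0.15 W 0.0483
flat c [0.4999 0.0966] L 0.1935 W 0.0479
[0.35479852 0.02674709 1.00778529]
[[ 0.337 -0.941 -0.   ]
 [-0.941 -0.337  0.002]
 [-0.002 -0.    -1.   ]]
```

The tools and troughs measured agree with the given sizes to within about 3 mm. Troughs from left to right are detail, skew, gouge, flat. I'll start with the flat chisel.

```bash
python3 - <<'E'
from h import *
delta((0.6249,-0.3215,0.12),-0.133)
E
```

```text
shift [-0.161  -0.4798  0.1107]
dr [-1.000e-03  2.000e-03 -1.094e+00]
dr [2.000e-03 1.000e-03 2.048e+00]
```

```bash
python3 -m jog '[{"grip":0.3,"xyz":[-0.01,-0.03,0.008],"dr":[0,0,-0.08]},{"grip":0.3,"xyz":[-0.161,-0.48,0.11],"dr":[0,0,-1.094]},{"grip":0.3,"xyz":[-0.161,-0.48,0.11],"dr":[0,0,-1.094]},{"grip":0.3,"xyz":[-0.161,-0.48,0.11],"dr":[0,0,-1.094]},{"grip":0.3,"xyz":[-0.161,-0.48,0.11],"dr":[0,0,-1.094]},{"grip":0.3,"xyz":[-0.161,-0.48,0.11],"dr":[0,0,-1.094]},{"grip":0.3,"xyz":[-0.161,-0.48,0.11],"dr":[0,0,-1.094]},{"grip":0.3,"xyz":[-0.161,-0.48,0.11],"dr":[0,0,-1.094]},{"grip":0.3,"xyz":[-0.161,-0.48,0.11],"dr":[0,0,-1.094]},{"grip":0.3,"xyz":[-0.161,-0.48,0.11],"dr":[0,0,-1.094]},{"grip":0.3,"xyz":[-0.161,-0.48,0.11],"dr":[0,0,-1.094]},{"grip":0.3,"xyz":[-0.161,-0.48,0.11],"dr":[0,0,-1.094]}]' 40; python3 -m jog '[{"grip":0.3,"xyz":[0,0,0]},{"grip":0.3,"xyz":[0,0,0],"dr":[0,0,0]}]'; python3 - <<'E'
from h import *
delta((0.6249,-0.3215,0.12),-0.133)
print(ctrl.get_state()["eef_pos"])
E
```

```text
time: 1.15
eef_pos: [0.6055, -0.3369, 0.1262]
tcp_rot: [0.998, -0.066, -0.0, -0.0]
contact_force: [0.5, -0.2, -0.2]
opening: 0.699
shift [ 0.0172 -0.0178  0.0062]
dr [-0.     0.001  0.   ]
dr [-1.000e-03 -0.000e+00 -3.141e+00]
[ 0.60548938 -0.33686517  0.12619631]invalid input at $[0]: expected keys grip, xyz, dr
```

```bash
python3 -m jog '[{"grip":0.3,"xyz":[0.0172,-0.0178,0.006],"dr":[0,0,0]},{"grip":0.3,"xyz":[0.0172,-0.0178,0.006],"dr":[0,0,0]},{"grip":0.3,"xyz":[0.0172,-0.0178,0.006],"dr":[0,0,0]}]'; python3 - <<'E'
from h import *
s=ctrl.get_state();im=ctrl.read_camera("wrist");cv2.imwrite("pics/w1.png",im[:,:,::-1])
delta((0.6249,-0.3215,0.12),-0.133,s)
mid=np.array([.6271,-.3046]);a=1.438;d=np.array([np.cos(a),np.sin(a)])
for x,z in((-.085,.022),(-.017,.024),(.02,.022),(.085,.012)): print(x,wristproj(np.r_[mid+x*d,z],s).round(1))
E
```

```text
time: 1.4
eef_pos: [0.6241, -0.3215, 0.1197]
tcp_rot: [0.998, -0.065, -0.001, -0.0]
contact_force: [0.2, -0.6, 0.5]
opening: 0.703
shift [ 0.0008 -0.0001 -0.0003]
dr [-0.001  0.002  0.003]
dr [-3.000e-03 -1.000e-03 -3.139e+00]
-0.085 [315.  330.3]
-0.017 [315.3 245.2]
0.02 [315.5 190.5]
0.085 [315.9  91.9]
```

View pics/w1.png

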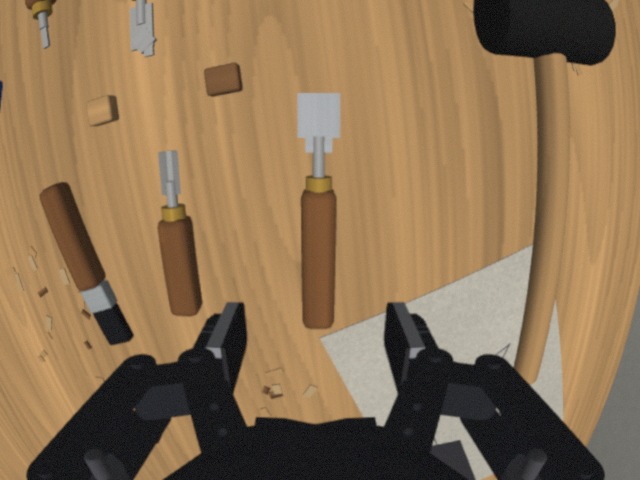

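The wrist view shows the flat chisel centred at u≈319 (tip v=93, butt v=328), within 4 px of the prediction. Descending and gripping.

```bash
python3 -m jog '[{"grip":0.3,"xyz":[0.002,0,0.03],"dr":[0,0,0]},{"grip":0.3,"xyz":[0.002,0,0.06],"dr":[0,0,0]},{"grip":0.3,"xyz":[0.002,0,0.09],"dr":[0,0,0]},{"grip":0.3,"xyz":[0.002,0,0.105],"dr":[0,0,0]},{"grip":0.3,"xyz":[0.002,0,0.11],"dr":[0,0,0]},{"grip":0.3,"xyz":[0.002,0,0.11],"dr":[0,0,0]},{"grip":1,"xyz":[0.002,0,0.11],"dr":[0,0,0]},{"grip":1,"xyz":[0.002,0,0.11],"dr":[0,0,0]},{"grip":1,"xyz":[0.002,0,0.11],"dr":[0,0,0]},{"grip":1,"xyz":[0.002,0,0.11],"dr":[0,0,0]},{"grip":1,"xyz":[0.002,0,0.11],"dr":[0,0,0]},{"grip":1,"xyz":[0.002,0,0.11],"dr":[0,0,0]}]' 50
```

```text
time: 2.45
eef_pos: [0.6273, -0.3246, 0.014]
tcp_rot: [0.998, -0.066, 0.002, 0.001]
contact_force: [-0.8, -0.3, 5.4]
opening: 0.261
```

```bash
python3 -m jog '[{"grip":1,"xyz":[0,0,0],"dr":[0,0,0]},{"grip":1,"xyz":[0,0,0],"dr":[0,0,0]},{"grip":1,"xyz":[0,0,-0.015],"dr":[0,0,0]},{"grip":1,"xyz":[0,0,-0.03],"dr":[0,0,0]},{"grip":1,"xyz":[0,0,-0.04],"dr":[0,0,0]},{"grip":1,"xyz":[0,0,-0.04],"dr":[0,0,0]}]'; python3 - <<'E'
from h import *
s=ctrl.get_state();im=ctrl.read_camera("wrist");cv2.imwrite("pics/w2.png",im[:,:,::-1]);print(s["eef_pos"],s["contact_force"],s["wrist_torque"],s["opening"])
E
```

```text
time: 2.95
eef_pos: [0.6278, -0.3247, 0.0555]
tcp_rot: [0.998, -0.066, 0.003, 0.002]
contact_force: [0.7, -0.1, -0.6]
opening: 0.261
[ 0.62776201 -0.32469622  0.05545193] [ 0.65345044 -0.10937447 -0.61253767] [ 0.01863592 -0.03360743 -0.01944851] 0.2605494629723031
```

View pics/w2.png

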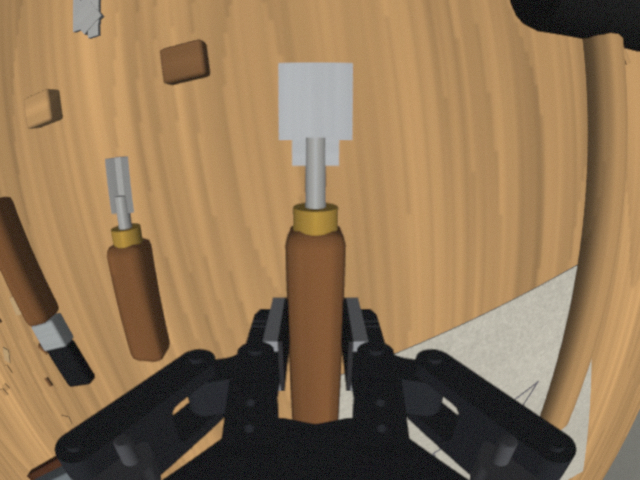

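Flat chisel held level (blade in view, jaws on the handle at u 290–345). Moving over its trough.

```bash
python3 - <<'E'
from h import *
delta((0.480,0.0963,0.10),-1.556)
E
```

```text
shift [-0.2013 -0.3972 -0.0478]
dr [-1.000e-03 -5.000e-03  1.423e+00]
dr [ 5.000e-03 -1.000e-03 -1.718e+00]
```

```bash
python3 -m jog '[{"grip":1,"xyz":[-0.005,-0.01,-0.03],"dr":[0,0,0.06]},{"grip":1,"xyz":[-0.201,-0.397,-0.048],"dr":[-0.001,-0.005,1.423]},{"grip":1,"xyz":[-0.201,-0.397,-0.048],"dr":[-0.001,-0.005,1.423]},{"grip":1,"xyz":[-0.201,-0.397,-0.048],"dr":[-0.001,-0.005,1.423]},{"grip":1,"xyz":[-0.201,-0.397,-0.048],"dr":[-0.001,-0.005,1.423]},{"grip":1,"xyz":[-0.201,-0.397,-0.048],"dr":[-0.001,-0.005,1.423]},{"grip":1,"xyz":[-0.201,-0.397,-0.048],"dr":[-0.001,-0.005,1.423]},{"grip":1,"xyz":[-0.201,-0.397,-0.048],"dr":[-0.001,-0.005,1.423]},{"grip":1,"xyz":[-0.201,-0.397,-0.048],"dr":[-0.001,-0.005,1.423]},{"grip":1,"xyz":[-0.201,-0.397,-0.048],"dr":[-0.001,-0.005,1.423]},{"grip":1,"xyz":[-0.201,-0.397,-0.048],"dr":[-0.001,-0.005,1.423]},{"grip":1,"xyz":[-0.201,-0.397,-0.048],"dr":[-0.001,-0.005,1.423]}]'; python3 - <<'E'
from h import *
delta((0.480,0.0963,0.10),-1.556)
E
```

```text
time: 4.0
eef_pos: [0.477, 0.0992, 0.0985]
tcp_rot: [0.717, -0.697, -0.003, 0.001]
contact_force: [1.2, -0.0, -0.3]
opening: 0.263
shift [ 0.003  -0.0029 -0.0015]
dr [0.005 0.004 0.014]
dr [-0.006  0.008 -3.128]
```

```bash
python3 -m jog '[{"grip":1,"xyz":[0.003,-0.003,0],"dr":[0.005,0.004,0.014]},{"grip":1,"xyz":[0.003,-0.003,0],"dr":[0.005,0.004,0.014]},{"grip":1,"xyz":[0.003,-0.003,0],"dr":[0.005,0.004,0.014]}]'; python3 - <<'E'
from h import *
s=ctrl.get_state();im=ctrl.read_camera("wrist");cv2.imwrite("pics/w3.png",im[:,:,::-1])
delta((0.480,0.0963,0.10),-1.556)
im=ctrl.read_camera("top");cv2.imwrite("pics/t3.png",im[:,:,::-1])
for p in ((.596,.0966,.008),(.404,.0966,.008)):print(wristproj(p,s))
E
```

```text
time: 4.25
eef_pos: [0.4822, 0.0937, 0.0989]
tcp_rot: [0.714, -0.7, 0.001, 0.0]
contact_force: [1.0, -0.6, -1.1]
opening: 0.263
shift [-0.0031  0.0023 -0.0011]
dr [-0.001 -0.001  0.005]
dr [ 2.000e-03 -2.000e-03 -3.137e+00]
[313.0209785   72.97741553]
[307.92232344 347.80776185]
```

View pics/w3.png

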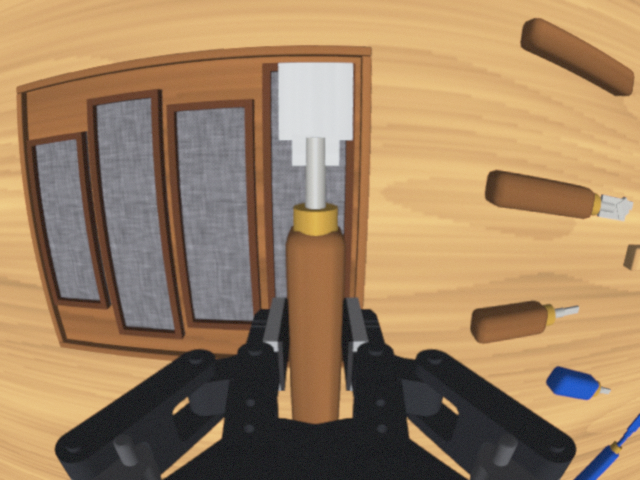

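View pics/t3.png

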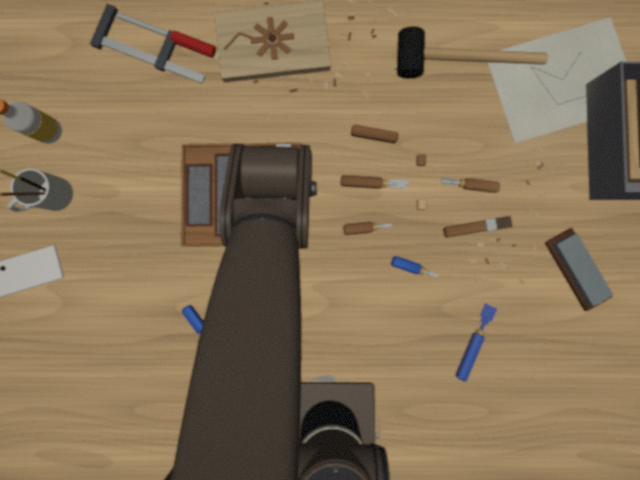

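Chisel is over the rightmost (longest) trough, at u 270–350 in the wrist view. Lowering.

```bash
python3 -m jog '[{"grip":1,"xyz":[-0.003,0.0023,0.02],"dr":[0,0,0.005]},{"grip":1,"xyz":[-0.003,0.0023,0.045],"dr":[0,0,0.005]},{"grip":1,"xyz":[-0.003,0.0023,0.065],"dr":[0,0,0.005]},{"grip":1,"xyz":[-0.003,0.0023,0.071],"dr":[0,0,0.005]},{"grip":1,"xyz":[-0.003,0.0023,0.073],"dr":[0,0,0.005]},{"grip":1,"xyz":[-0.003,0.0023,0.073],"dr":[0,0,0.005]},{"grip":1,"xyz":[-0.003,0.0023,0.073],"dr":[0,0,0.005]}]'; python3 - <<'E'
from h import *
s=ctrl.get_state();im=ctrl.read_camera("wrist");cv2.imwrite("pics/w4.png",im[:,:,::-1])
delta((0.480,0.0963,0.022),-1.556)
E
```

```text
time: 4.93
eef_pos: [0.4812, 0.0963, 0.0272]
tcp_rot: [0.712, -0.702, 0.002, -0.001]
contact_force: [0.7, 0.4, -1.1]
opening: 0.263
shift [0.0001 0.0015 0.0054]
dr [-0.004 -0.001 -0.001]
dr [-2.000e-03  7.000e-03  3.141e+00]
```

View pics/w4.png

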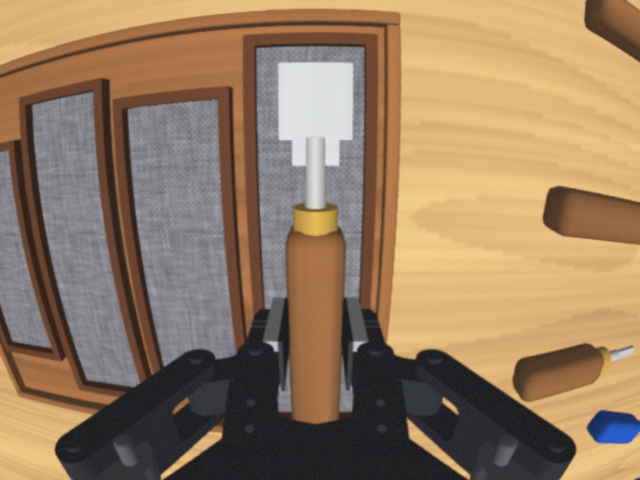

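```bash
python3 - <<'E'
from h import *
s=ctrl.get_state()
print("tip",wristbp((316,63),.025,s),"far floor",wristbp((314,46),.008,s), "near rim top",wristbp((350,412),.014,s),"sides",wristbp((257,150),.008,s),wristbp((369,150),.008,s))
E
```

```text
tip [0.58676771 0.09682049 0.025     ] far floor [0.59737527 0.09777783 0.008     ] near rim top [0.41116075 0.07489143 0.014     ] sides [0.55150462 0.12192632 0.008     ] [0.55216032 0.0732317  0.008     ]
```

Tip 10.6 mm from the far end, so it is centred. Setting down and releasing.

```bash
python3 -m jog '[{"grip":1,"xyz":[0,0.001,0.003],"dr":[0,0,0]},{"grip":1,"xyz":[0,0.001,0.005],"dr":[0,0,0]},{"grip":1,"xyz":[0,0.001,0.006],"dr":[0,0,0]},{"grip":1,"xyz":[0,0.001,0.006],"dr":[0,0,0]},{"grip":0.5,"xyz":[0,0.001,0.006],"dr":[0,0,0]},{"grip":0.5,"xyz":[0,0.001,0.006],"dr":[0,0,0]},{"grip":0.5,"xyz":[0,0.001,0.006],"dr":[0,0,0]},{"grip":0.5,"xyz":[0,0.001,0.006],"dr":[0,0,0]}]'; python3 -m jog '[{"grip":0.5,"xyz":[0,0,-0.02],"dr":[0,0,0]},{"grip":0.5,"xyz":[0,0,-0.05],"dr":[0,0,0]},{"grip":0.5,"xyz":[0,0,-0.08],"dr":[0,0,0]},{"grip":0.5,"xyz":[0,0,-0.08],"dr":[0,0,0]}]'; python3 - <<'E'
from h import *
s=ctrl.get_state();im=ctrl.read_camera("wrist");cv2.imwrite("pics/w5.png",im[:,:,::-1])
d=np.array([np.cos(-1.591),np.sin(-1.591)]);g=np.array([.5259,-.099])-.015*d;print(g)
delta((g[0],g[1],0.10),-0.02)
E
```

```text
time: 5.65
eef_pos: [0.479, 0.0967, 0.02]
tcp_rot: [0.712, -0.702, 0.001, -0.0]
contact_force: [-0.4, 0.2, -0.2]
opening: 0.498
time: 5.98
eef_pos: [0.4832, 0.0968, 0.1061]
tcp_rot: [0.712, -0.702, 0.005, -0.004]
contact_force: [0.9, -0.5, 0.3]
opening: 0.497
[ 0.52620303 -0.08400306]
shift [ 0.1814 -0.0418  0.0043]
dr [-0.007 -0.008 -1.536]
dr [-0.008  0.007  1.605]
```

View pics/w5.png

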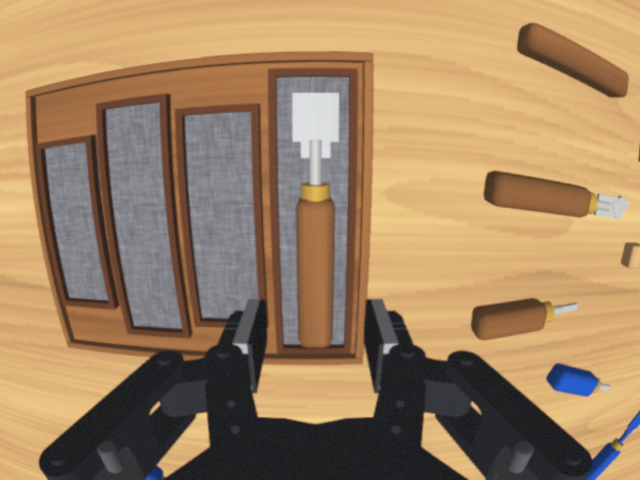

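Flat chisel lies inside its trough (butt v≈346 vs. floor end 348 in perspective; tip clear). Skew next.

```bash
python3 -m jog '[{"grip":0.3,"xyz":[0.181,-0.042,0.004],"dr":[-0.007,-0.008,-1.536]},{"grip":0.3,"xyz":[0.181,-0.042,0.004],"dr":[-0.007,-0.008,-1.536]},{"grip":0.3,"xyz":[0.181,-0.042,0.004],"dr":[-0.007,-0.008,-1.536]},{"grip":0.3,"xyz":[0.181,-0.042,0.004],"dr":[-0.007,-0.008,-1.536]},{"grip":0.3,"xyz":[0.181,-0.042,0.004],"dr":[-0.007,-0.008,-1.536]},{"grip":0.3,"xyz":[0.181,-0.042,0.004],"dr":[-0.007,-0.008,-1.536]},{"grip":0.3,"xyz":[0.181,-0.042,0.004],"dr":[-0.007,-0.008,-1.536]},{"grip":0.3,"xyz":[0.181,-0.042,0.004],"dr":[-0.007,-0.008,-1.536]},{"grip":0.3,"xyz":[0.181,-0.042,0.004],"dr":[-0.007,-0.008,-1.536]},{"grip":0.3,"xyz":[0.181,-0.042,0.004],"dr":[-0.007,-0.008,-1.536]},{"grip":0.3,"xyz":[0.181,-0.042,0.004],"dr":[-0.007,-0.008,-1.536]},{"grip":0.3,"xyz":[0.181,-0.042,0.004],"dr":[-0.007,-0.008,-1.536]}]'; python3 -m jog '[{"grip":0.3,"xyz":[0,0,0],"dr":[0,0,-0.03]},{"grip":0.3,"xyz":[0,0,0],"dr":[0,0,-0.03]},{"grip":0.3,"xyz":[0,0,0],"dr":[0,0,-0.03]}]';  python3 - <<'E'
from h import *
s=ctrl.get_state();im=ctrl.read_camera("wrist");cv2.imwrite("pics/w6.png",im[:,:,::-1])
delta((.5262,-.084,0.010),-0.02)
mid=np.array([.5259,-.099]);a=-1.591;d=np.array([np.cos(a),np.sin(a)])
for x,z in((-.074,.022),(.018,.022),(.074,.012)): print(x,wristproj(np.r_[mid+x*d,z],s).round(1))
E
```

```text
time: 7.03
eef_pos: [0.5225, -0.0834, 0.0946]
tcp_rot: [0.999, -0.051, -0.005, -0.0]
contact_force: [0.9, 0.3, -0.9]
opening: 0.7
time: 7.28
eef_pos: [0.5227, -0.0834, 0.095]
tcp_rot: [0.999, -0.039, -0.005, -0.0]
contact_force: [-0.1, 0.4, 0.9]
opening: 0.697
shift [0.0041 0.0003 0.0853]
dr [-0.     0.009 -0.059]
dr [0.014 0.    3.083]
-0.074 [315.2 161.4]
0.018 [323.4 304.8]
0.074 [326.8 364.4]
```

View pics/w6.png

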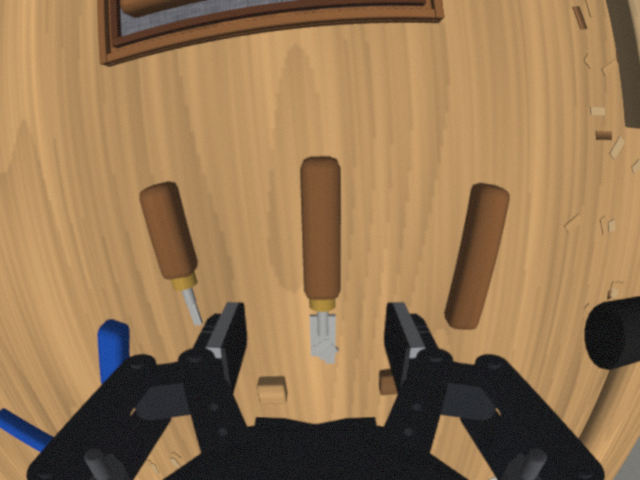

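Skew at u≈321 (butt v=158, tip v=362), matching the prediction. Descending.

```bash
python3 -m jog '[{"grip":0.3,"xyz":[0.005,0,0.02],"dr":[0,0.009,-0.03]},{"grip":0.3,"xyz":[0.005,0,0.05],"dr":[0,0.009,-0.03]},{"grip":0.3,"xyz":[0.005,0,0.075],"dr":[0,0.009,-0.03]},{"grip":0.3,"xyz":[0.005,0,0.084],"dr":[0,0.009,-0.03]},{"grip":0.3,"xyz":[0.005,0,0.084],"dr":[0,0.009,-0.03]},{"grip":1,"xyz":[0.005,0,0.084],"dr":[0,0.009,-0.03]},{"grip":1,"xyz":[0.005,0,0.084],"dr":[0,0.009,-0.03]},{"grip":1,"xyz":[0.005,0,0.084],"dr":[0,0.009,-0.03]},{"grip":1,"xyz":[0.005,0,0.084],"dr":[0,0.009,-0.03]},{"grip":1,"xyz":[0.005,0,0.084],"dr":[0,0.009,-0.03]},{"grip":1,"xyz":[0.005,0,0.084],"dr":[0,0.009,-0.03]}]' 50;python3 -m jog '[{"grip":1,"xyz":[0,0,0],"dr":[0,0,0]},{"grip":1,"xyz":[0,0,0],"dr":[0,0,0]}]';python3 -m jog '[{"grip":1,"xyz":[0,0,-0.02],"dr":[0,0,0]},{"grip":1,"xyz":[0,0,-0.05],"dr":[0,0,0]},{"grip":1,"xyz":[0,0,-0.08],"dr":[0,0,0]},{"grip":1,"xyz":[0,0,-0.08],"dr":[0,0,0]}]'; python3 - <<'E'
from h import *
s=ctrl.get_state();im=ctrl.read_camera("wrist");cv2.imwrite("pics/w7.png",im[:,:,::-1])
delta((.4988-.015,.2209,0.10),1.586)
E
```

```text
time: 8.25
eef_pos: [0.5295, -0.0846, 0.0143]
tcp_rot: [1.0, -0.024, 0.002, 0.001]
contact_force: [-0.5, -0.3, 5.6]
opening: 0.265
time: 8.42
eef_pos: [0.5295, -0.0846, 0.0143]
tcp_rot: [1.0, -0.024, 0.002, 0.001]
contact_force: [-1.3, 0.1, 5.8]
opening: 0.264
time: 8.75
eef_pos: [0.5318, -0.0853, 0.0988]
tcp_rot: [1.0, -0.024, 0.006, 0.002]
contact_force: [1.4, -0.7, -1.3]
opening: 0.263
shift [-0.0611 -0.3032 -0.0053]
dr [ 0.01  -0.005 -1.634]
dr [-0.005 -0.01   1.508]
```

View pics/w7.png

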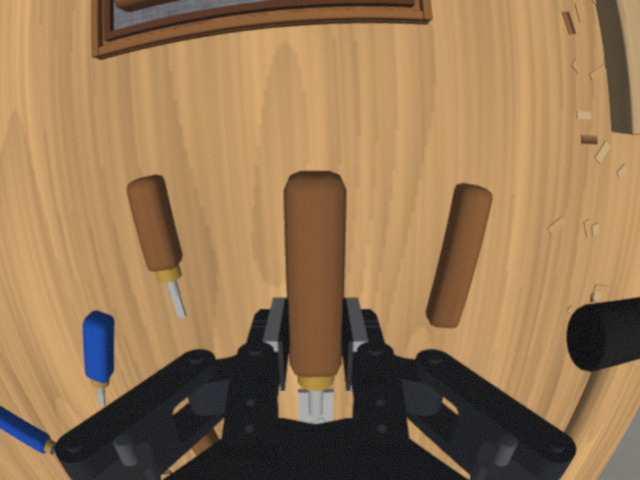

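```bash
python3 -m jog '[{"grip":1,"xyz":[-0.061,-0.303,-0.005],"dr":[0.01,-0.005,-1.634]},{"grip":1,"xyz":[-0.061,-0.303,-0.005],"dr":[0.01,-0.005,-1.634]},{"grip":1,"xyz":[-0.061,-0.303,-0.005],"dr":[0.01,-0.005,-1.634]},{"grip":1,"xyz":[-0.061,-0.303,-0.005],"dr":[0.01,-0.005,-1.634]},{"grip":1,"xyz":[-0.061,-0.303,-0.005],"dr":[0.01,-0.005,-1.634]},{"grip":1,"xyz":[-0.061,-0.303,-0.005],"dr":[0.01,-0.005,-1.634]},{"grip":1,"xyz":[-0.061,-0.303,-0.005],"dr":[0.01,-0.005,-1.634]},{"grip":1,"xyz":[-0.061,-0.303,-0.005],"dr":[0.01,-0.005,-1.634]},{"grip":1,"xyz":[-0.061,-0.303,-0.005],"dr":[0.01,-0.005,-1.634]},{"grip":1,"xyz":[-0.061,-0.303,-0.005],"dr":[0.01,-0.005,-1.634]},{"grip":1,"xyz":[-0.061,-0.303,-0.005],"dr":[0.01,-0.005,-1.634]},{"grip":1,"xyz":[-0.061,-0.303,-0.005],"dr":[0.01,-0.005,-1.634]}]'; python3 -m jog '[{"grip":1,"xyz":[0,0,0],"dr":[0,0,-0.1]},{"grip":1,"xyz":[0,0,0],"dr":[0,0,-0.13]},{"grip":1,"xyz":[0,0,0],"dr":[0,0,-0.13]},{"grip":1,"xyz":[0,0,0],"dr":[0,0,-0.13]}]';  python3 - <<'E'
from h import *
s=ctrl.get_state()
im=ctrl.read_camera("wrist");cv2.imwrite("pics/w8.png",im[:,:,::-1])
delta((.4988-.015,.2209,0.10),1.586)
E
```

```text
time: 9.8
eef_pos: [0.4797, 0.2216, 0.0952]
tcp_rot: [0.745, 0.667, -0.003, -0.004]
contact_force: [0.0, 0.4, -1.2]
opening: 0.264
time: 10.13
eef_pos: [0.4802, 0.2213, 0.0957]
tcp_rot: [0.703, 0.711, -0.003, -0.004]
contact_force: [-0.5, -0.6, -0.8]
opening: 0.262
shift [-0.0005  0.0033 -0.0041]
dr [-0.009 -0.003 -0.005]
dr [-0.004  0.014  3.137]
```

View pics/w8.png

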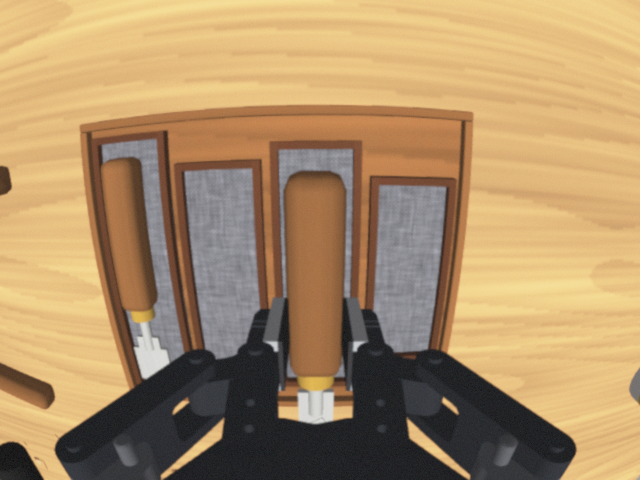

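```bash
python3 - <<'E'
from h import *
s=ctrl.get_state()
print("butt",wristbp((316,173),.103,s),"near floor",wristbp((316,151),.008,s),"L/R",wristbp((276,250),.008,s),wristbp((353,250),.008,s))
E
```

```text
butt [0.41838163 0.22037047 0.103     ] near floor [0.41613706 0.22093604 0.008     ] L/R [0.48066855 0.19538227 0.008     ] [0.48016958 0.2460385  0.008     ]
```

```bash
python3 -m jog '[{"grip":1,"xyz":[0,0.0065,0.02],"dr":[-0.009,-0.003,-0.005]},{"grip":1,"xyz":[0,0.0065,0.04],"dr":[-0.009,-0.003,-0.005]},{"grip":1,"xyz":[0,0.0065,0.06],"dr":[-0.009,-0.003,-0.005]},{"grip":1,"xyz":[0,0.0065,0.067],"dr":[-0.009,-0.003,-0.005]},{"grip":1,"xyz":[0,0.0065,0.067],"dr":[-0.009,-0.003,-0.005]},{"grip":1,"xyz":[0,0.0065,0.067],"dr":[-0.009,-0.003,-0.005]},{"grip":1,"xyz":[0,0.0065,0.067],"dr":[-0.009,-0.003,-0.005]}]';  python3 - <<'E'
from h import *
s=ctrl.get_state()
im=ctrl.read_camera("wrist");cv2.imwrite("pics/w9.png",im[:,:,::-1])
delta((.490,.2209,0.0225),1.586)
E
```

```text
time: 10.77
eef_pos: [0.4882, 0.2221, 0.0311]
tcp_rot: [0.701, 0.713, 0.002, 0.001]
contact_force: [1.3, -0.3, -1.3]
opening: 0.265
shift [-0.0013  0.0016  0.0089]
dr [ 0.004 -0.001  0.001]
dr [ 1.00e-03  7.00e-03 -3.14e+00]
```

View pics/w9.png

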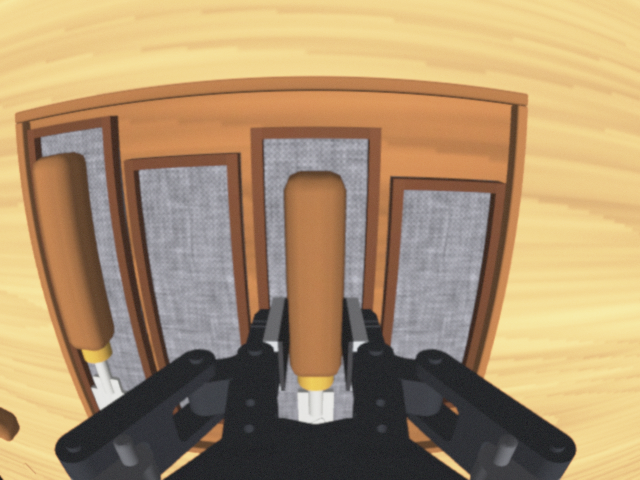

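```bash
python3 - <<'E'
from h import *
s=ctrl.get_state()
print("butt",wristbp((316,173),.039,s),"near floor",wristbp((316,138),.008,s))
E
python3 -m jog '[{"grip":1,"xyz":[-0.001,0,0.005],"dr":[0,0,0]},{"grip":1,"xyz":[-0.001,0,0.008],"dr":[0,0,0]},{"grip":1,"xyz":[-0.001,0,0.009],"dr":[0,0,0]},{"grip":1,"xyz":[-0.001,0,0.009],"dr":[0,0,0]}]'
```

```text
butt [0.42602889 0.2207813  0.039     ] near floor [0.41454428 0.22071259 0.008     ]
time: 11.15
eef_pos: [0.488, 0.2209, 0.0223]
tcp_rot: [0.701, 0.713, 0.001, 0.001]
contact_force: [-2.2, -0.5, 4.6]
opening: 0.261
```

```bash
python3 -m jog '[{"grip":0.5,"xyz":[0,0,0],"dr":[0,0,0]},{"grip":0.5,"xyz":[0,0,0],"dr":[0,0,0]},{"grip":0.5,"xyz":[0,0,0],"dr":[0,0,0]},{"grip":0.5,"xyz":[0,0,0],"dr":[0,0,0]},{"grip":0.5,"xyz":[0,0,-0.02],"dr":[0,0,0]},{"grip":0.5,"xyz":[0,0,-0.05],"dr":[0,0,0]},{"grip":0.5,"xyz":[0,0,-0.08],"dr":[0,0,0]},{"grip":0.5,"xyz":[0,0,-0.08],"dr":[0,0,0]}]'; python3 - <<'E'
from h import *
s=ctrl.get_state();im=ctrl.read_camera("wrist");cv2.imwrite("pics/w10.png",im[:,:,::-1])
delta((.5208,-.3178,0.10),-0.117)
E
```

```text
time: 11.82
eef_pos: [0.4913, 0.222, 0.1073]
tcp_rot: [0.701, 0.713, 0.006, 0.004]
contact_force: [0.5, 0.1, 0.7]
opening: 0.5
shift [-0.5398  0.0218  0.004 ]
dr [ 0.006 -0.01   1.704]
dr [ 0.01   0.005 -1.437]
```

View pics/w10.png

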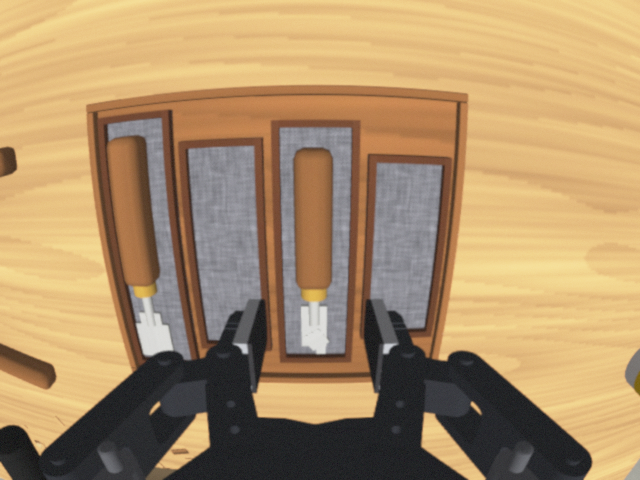

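Skew is inside its trough (v 148–352, trough 127–355). On to the gouge.

```bash
python3 -m jog '[{"grip":0.3,"xyz":[-0.54,0.022,0.004],"dr":[0.006,-0.01,1.704]},{"grip":0.3,"xyz":[-0.54,0.022,0.004],"dr":[0.006,-0.01,1.704]},{"grip":0.3,"xyz":[-0.54,0.022,0.004],"dr":[0.006,-0.01,1.704]},{"grip":0.3,"xyz":[-0.54,0.022,0.004],"dr":[0.006,-0.01,1.704]},{"grip":0.3,"xyz":[-0.54,0.022,0.004],"dr":[0.006,-0.01,1.704]},{"grip":0.3,"xyz":[-0.54,0.022,0.004],"dr":[0.006,-0.01,1.704]},{"grip":0.3,"xyz":[-0.54,0.022,0.004],"dr":[0.006,-0.01,1.704]},{"grip":0.3,"xyz":[-0.54,0.022,0.004],"dr":[0.006,-0.01,1.704]},{"grip":0.3,"xyz":[-0.54,0.022,0.004],"dr":[0.006,-0.01,1.704]},{"grip":0.3,"xyz":[-0.54,0.022,0.004],"dr":[0.006,-0.01,1.704]},{"grip":0.3,"xyz":[-0.54,0.022,0.004],"dr":[0.006,-0.01,1.704]},{"grip":0.3,"xyz":[-0.54,0.022,0.004],"dr":[0.006,-0.01,1.704]}]'; python3 - <<'E'
from h import *
delta((.5208,-.3178,0.10),-0.117)
E
```

```text
time: 12.87
eef_pos: [0.5146, -0.2799, 0.0955]
tcp_rot: [0.999, 0.04, -0.005, 0.0]
contact_force: [1.3, 0.7, 0.5]
opening: 0.695
shift [ 0.003   0.0383 -0.0045]
dr [0.001 0.009 0.198]
dr [-1.300e-02  2.000e-03 -2.944e+00]
```

```bash
python3 -m jog '[{"grip":0.3,"xyz":[0.003,0.036,-0.004],"dr":[0,0.009,0.19]},{"grip":0.3,"xyz":[0.003,0.036,-0.004],"dr":[0,0.009,0.19]},{"grip":0.3,"xyz":[0.003,0.036,-0.004],"dr":[0,0.009,0.19]},{"grip":0.3,"xyz":[0.003,0.036,-0.004],"dr":[0,0.009,0.19]}]'; python3 - <<'E'
from h import *
s=ctrl.get_state();im=ctrl.read_camera("wrist");cv2.imwrite("pics/w11.png",im[:,:,::-1])
delta((.5208,-.3178,0.012),-0.117)
mid=np.array([.5223,-.3049]);a=1.454;d=np.array([np.cos(a),np.sin(a)])
for x,z in((-.063,.022),(.015,.022),(.063,.012)): print(x,wristproj(np.r_[mid+x*d,z],s).round(1))
E
```

```text
time: 13.2
eef_pos: [0.5209, -0.3133, 0.0995]
tcp_rot: [0.999, -0.051, -0.0, 0.0]
contact_force: [-0.1, -0.8, 0.3]
opening: 0.699
shift [0.0004 0.0051 0.0876]
dr [0.    0.001 0.016]
dr [-1.000e-03  1.000e-03 -3.125e+00]
-0.063 [313.3 328.9]
0.015 [315.2 218.1]
0.063 [316.4 138.2]
```

View pics/w11.png

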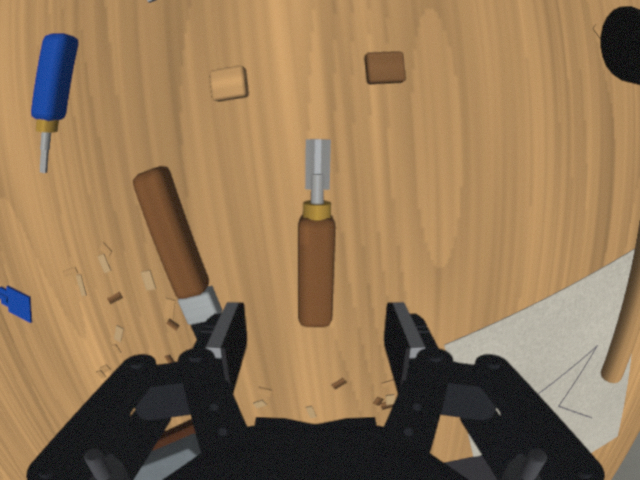

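Gouge at u≈316 (tip v=140, butt v=325), as predicted; brush clear of the left finger.

```bash
python3 -m jog '[{"grip":0.4,"xyz":[0.001,0.004,0.025],"dr":[0,0,0.01]},{"grip":0.4,"xyz":[0.001,0.004,0.055],"dr":[0,0,0.01]},{"grip":0.4,"xyz":[0.001,0.004,0.08],"dr":[0,0,0.01]},{"grip":0.4,"xyz":[0.001,0.004,0.086],"dr":[0,0,0.01]},{"grip":0.4,"xyz":[0.001,0.004,0.086],"dr":[0,0,0.01]},{"grip":1,"xyz":[0.001,0.004,0.086],"dr":[0,0,0.01]},{"grip":1,"xyz":[0.001,0.004,0.086],"dr":[0,0,0.01]},{"grip":1,"xyz":[0.001,0.004,0.086],"dr":[0,0,0.01]},{"grip":1,"xyz":[0.001,0.004,0.086],"dr":[0,0,0.01]},{"grip":1,"xyz":[0.001,0.004,0.086],"dr":[0,0,0.01]},{"grip":1,"xyz":[0.001,0.004,0.086],"dr":[0,0,0.01]},{"grip":1,"xyz":[0.001,0.004,0.086],"dr":[0,0,0.01]}]' 50;python3 -m jog '[{"grip":1,"xyz":[0,0,-0.02],"dr":[0,0,0]},{"grip":1,"xyz":[0,0,-0.05],"dr":[0,0,0]},{"grip":1,"xyz":[0,0,-0.08],"dr":[0,0,0]},{"grip":1,"xyz":[0,0,-0.085],"dr":[0,0,0]},{"grip":1,"xyz":[0,0,-0.085],"dr":[0,0,0]}]'; python3 - <<'E'
from h import *
s=ctrl.get_state();im=ctrl.read_camera("wrist");cv2.imwrite("pics/w12.png",im[:,:,::-1])
delta((.4994-.014,.1586,0.10),-1.556)
E
```

```text
time: 14.25
eef_pos: [0.5241, -0.3191, 0.0177]
tcp_rot: [0.998, -0.056, 0.003, 0.002]
contact_force: [0.4, 1.3, 6.2]
opening: 0.258
time: 14.67
eef_pos: [0.5241, -0.3195, 0.1037]
tcp_rot: [0.998, -0.056, 0.004, 0.003]
contact_force: [0.7, -0.1, -1.7]
opening: 0.26
shift [-0.0908 -0.4698 -0.001 ]
dr [ 0.    -0.006  1.443]
dr [ 0.006  0.    -1.698]
```

View pics/w12.png

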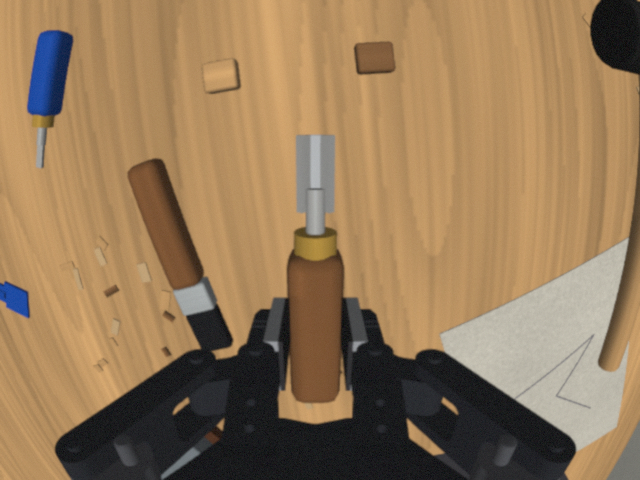

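```bash
python3 -m jog '[{"grip":1,"xyz":[-0.091,-0.47,-0.001],"dr":[0,-0.006,1.443]},{"grip":1,"xyz":[-0.091,-0.47,-0.001],"dr":[0,-0.006,1.443]},{"grip":1,"xyz":[-0.091,-0.47,-0.001],"dr":[0,-0.006,1.443]},{"grip":1,"xyz":[-0.091,-0.47,-0.001],"dr":[0,-0.006,1.443]},{"grip":1,"xyz":[-0.091,-0.47,-0.001],"dr":[0,-0.006,1.443]},{"grip":1,"xyz":[-0.091,-0.47,-0.001],"dr":[0,-0.006,1.443]},{"grip":1,"xyz":[-0.091,-0.47,-0.001],"dr":[0,-0.006,1.443]},{"grip":1,"xyz":[-0.091,-0.47,-0.001],"dr":[0,-0.006,1.443]},{"grip":1,"xyz":[-0.091,-0.47,-0.001],"dr":[0,-0.006,1.443]},{"grip":1,"xyz":[-0.091,-0.47,-0.001],"dr":[0,-0.006,1.443]},{"grip":1,"xyz":[-0.091,-0.47,-0.001],"dr":[0,-0.006,1.443]},{"grip":1,"xyz":[-0.091,-0.47,-0.001],"dr":[0,-0.006,1.443]}]'; python3 - <<'E'
from h import *
delta((.4994-.014,.1586,0.10),-1.556)
E
```

```text
time: 15.72
eef_pos: [0.4842, 0.1459, 0.0976]
tcp_rot: [0.728, -0.685, -0.002, 0.002]
contact_force: [0.6, -0.7, -1.2]
opening: 0.257
shift [-0.0126 -0.002  -0.0024]
dr [0.006 0.001 0.047]
dr [-2.000e-03  9.000e-03 -3.095e+00]
```

```bash
python3 -m jog '[{"grip":1,"xyz":[-0.011,-0.001,-0.002],"dr":[0.006,0,0.035]},{"grip":1,"xyz":[-0.011,-0.001,-0.002],"dr":[0.006,0,0.035]},{"grip":1,"xyz":[-0.011,-0.001,-0.002],"dr":[0.006,0,0.035]},{"grip":1,"xyz":[-0.011,-0.001,-0.002],"dr":[0.006,0,0.035]}]'; python3 - <<'E'
from h import *
s=ctrl.get_state();im=ctrl.read_camera("wrist");cv2.imwrite("pics/w13.png",im[:,:,::-1])
delta((.4994-.014,.1586,0.0257),-1.556,s)
z=s["eef_pos"][2]-.0177
print("tip",wristbp((316,135),z+.012,s))
E
```

```text
time: 16.05
eef_pos: [0.4858, 0.1546, 0.1005]
tcp_rot: [0.718, -0.696, 0.0, -0.001]
contact_force: [0.4, 0.4, -1.6]
opening: 0.259
shift [-0.0039  0.0003  0.0748]
dr [-0.001  0.001  0.018]
dr [-1.000e-03 -2.000e-03 -3.124e+00]
tip [0.5626931  0.15606897 0.09483566]
```

View pics/w13.png

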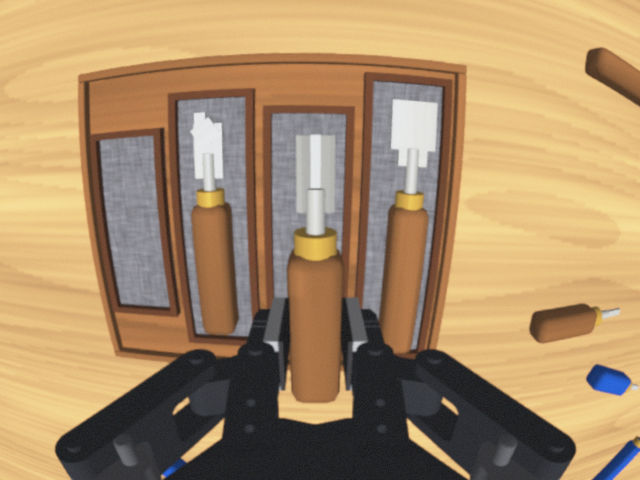

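```bash
python3 -m jog '[{"grip":1,"xyz":[-0.004,0,0.015],"dr":[0,0,0.018]},{"grip":1,"xyz":[-0.004,0,0.04],"dr":[0,0,0.018]},{"grip":1,"xyz":[-0.004,0,0.06],"dr":[0,0,0.018]},{"grip":1,"xyz":[-0.004,0,0.067],"dr":[0,0,0.018]},{"grip":1,"xyz":[-0.004,0,0.068],"dr":[0,0,0.018]},{"grip":1,"xyz":[-0.004,0,0.068],"dr":[0,0,0.018]},{"grip":1,"xyz":[-0.004,0,0.068],"dr":[0,0,0.018]}]'; python3 - <<'E'
from h import *
s=ctrl.get_state();im=ctrl.read_camera("wrist");cv2.imwrite("pics/w14.png",im[:,:,::-1])
delta((.4994-.014,.1586,0.0257),-1.556,s)
E
```

```text
time: 16.68
eef_pos: [0.4879, 0.1592, 0.0351]
tcp_rot: [0.712, -0.702, 0.002, -0.003]
contact_force: [-0.1, -0.4, -0.5]
opening: 0.261
shift [0.0006 0.0026 0.0094]
dr [-0.006  0.002 -0.002]
dr [3.00e-03 1.00e-02 3.14e+00]
```

View pics/w14.png

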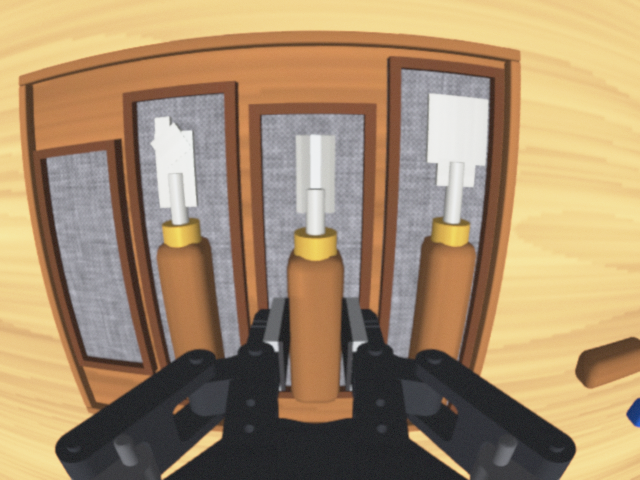

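```bash
python3 -m jog '[{"grip":1,"xyz":[0,0.002,0.005],"dr":[-0.005,0.002,0]},{"grip":1,"xyz":[0,0.002,0.009],"dr":[-0.005,0.002,0]},{"grip":1,"xyz":[0,0.002,0.01],"dr":[-0.005,0.002,0]},{"grip":1,"xyz":[0,0.002,0.01],"dr":[-0.005,0.002,0]}]';python3 -m jog '[{"grip":0.5,"xyz":[0,0,0],"dr":[0,0,0]},{"grip":0.5,"xyz":[0,0,0],"dr":[0,0,0]},{"grip":0.5,"xyz":[0,0,0],"dr":[0,0,0]},{"grip":0.5,"xyz":[0,0,0],"dr":[0,0,0]},{"grip":0.5,"xyz":[0,0,-0.02],"dr":[0,0,0]},{"grip":0.5,"xyz":[0,0,-0.05],"dr":[0,0,0]},{"grip":0.5,"xyz":[0,0,-0.08],"dr":[0,0,0]},{"grip":0.5,"xyz":[0,0,-0.08],"dr":[0,0,0]}]'; python3 - <<'E'
from h import *
s=ctrl.get_state();im=ctrl.read_camera("wrist");cv2.imwrite("pics/w15.png",im[:,:,::-1])
delta((.4263,-.0736,0.105),0.10)
E
```

```text
time: 17.07
eef_pos: [0.4856, 0.1597, 0.0256]
tcp_rot: [0.712, -0.702, 0.0, 0.0]
contact_force: [-3.2, -0.0, 8.1]
opening: 0.26
time: 17.73
eef_pos: [0.4891, 0.1602, 0.1101]
tcp_rot: [0.712, -0.702, 0.003, -0.004]
contact_force: [0.9, 0.1, 0.8]
opening: 0.499
shift [0.2327 0.0647 0.0021]
dr [-0.006 -0.006 -1.657]
dr [-0.006  0.006  1.485]
```

View pics/w15.png

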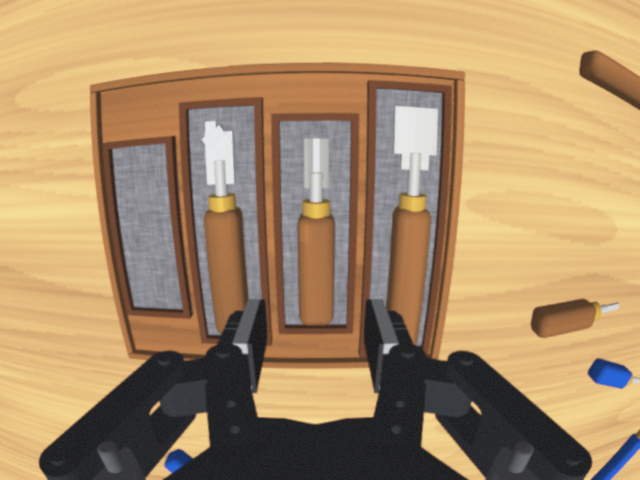

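Three tools are in. Now the detail chisel.

```bash
python3 -m jog '[{"grip":0.3,"xyz":[0.233,0.065,0.002],"dr":[-0.006,-0.006,-1.657]},{"grip":0.3,"xyz":[0.233,0.065,0.002],"dr":[-0.006,-0.006,-1.657]},{"grip":0.3,"xyz":[0.233,0.065,0.002],"dr":[-0.006,-0.006,-1.657]},{"grip":0.3,"xyz":[0.233,0.065,0.002],"dr":[-0.006,-0.006,-1.657]},{"grip":0.3,"xyz":[0.233,0.065,0.002],"dr":[-0.006,-0.006,-1.657]},{"grip":0.3,"xyz":[0.233,0.065,0.002],"dr":[-0.006,-0.006,-1.657]},{"grip":0.3,"xyz":[0.233,0.065,0.002],"dr":[-0.006,-0.006,-1.657]},{"grip":0.3,"xyz":[0.233,0.065,0.002],"dr":[-0.006,-0.006,-1.657]},{"grip":0.3,"xyz":[0.233,0.065,0.002],"dr":[-0.006,-0.006,-1.657]},{"grip":0.3,"xyz":[0.233,0.065,0.002],"dr":[-0.006,-0.006,-1.657]},{"grip":0.3,"xyz":[0.233,0.065,0.002],"dr":[-0.006,-0.006,-1.657]},{"grip":0.3,"xyz":[0.233,0.065,0.002],"dr":[-0.006,-0.006,-1.657]}]'; python3 -m jog '[{"grip":0.3,"xyz":[0,0,0],"dr":[0,0,-0.1]},{"grip":0.3,"xyz":[0,0,0],"dr":[0,0,-0.15]},{"grip":0.3,"xyz":[0,0,0],"dr":[0,0,-0.15]},{"grip":0.3,"xyz":[0,0,0],"dr":[0,0,-0.15]}]'; python3 - <<'E'
from h import *
s=ctrl.get_state();im=ctrl.read_camera("wrist");cv2.imwrite("pics/w16.png",im[:,:,::-1])
delta((.4263,-.0736,0.012),0.10)
mid=np.array([.4273,-.0836]);a=-1.471;d=np.array([np.cos(a),np.sin(a)])
for x,z in((-.052,.022),(.012,.022),(.052,.012)): print(x,wristproj(np.r_[mid+x*d,z],s).round(1))
E
```

```text
time: 18.78
eef_pos: [0.4222, -0.0741, 0.1007]
tcp_rot: [0.996, -0.085, -0.005, -0.0]
contact_force: [0.1, 0.5, -0.9]
opening: 0.702
time: 19.12
eef_pos: [0.4225, -0.074, 0.1011]
tcp_rot: [1.0, -0.013, -0.005, -0.0]
contact_force: [0.3, 0.5, -0.2]
opening: 0.702
shift [ 0.0045 -0.0005  0.0893]
dr [-0.001  0.009 -0.126]
dr [1.300e-02 1.000e-03 3.015e+00]
-0.052 [312.7 187.6]
0.012 [325.2 284.4]
0.052 [331.3 328.4]
```

View pics/w16.png

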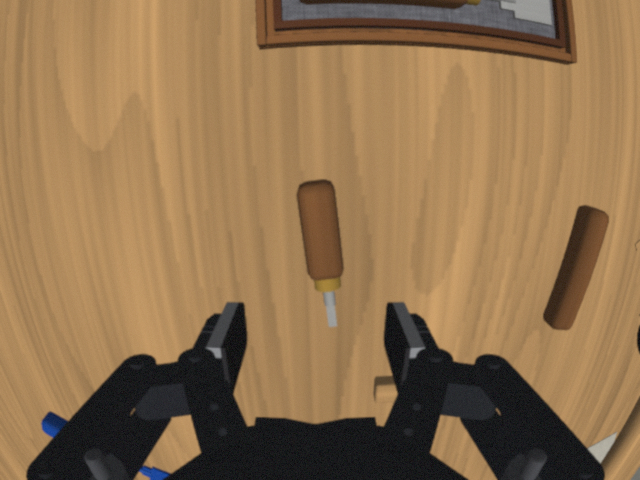

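Detail chisel at (316,183)–(332,325), slim blade, and the needed turn is about −0.11. Descending.

```bash
python3 -m jog '[{"grip":0.4,"xyz":[0.005,-0.001,0.025],"dr":[0,0.009,-0.11]},{"grip":0.4,"xyz":[0.005,-0.001,0.055],"dr":[0,0.009,-0.11]},{"grip":0.4,"xyz":[0.005,-0.001,0.08],"dr":[0,0.009,-0.11]},{"grip":0.4,"xyz":[0.005,-0.001,0.088],"dr":[0,0.009,-0.11]},{"grip":0.4,"xyz":[0.005,-0.001,0.088],"dr":[0,0.009,-0.11]},{"grip":1,"xyz":[0.005,-0.001,0.088],"dr":[0,0.009,-0.11]},{"grip":1,"xyz":[0.005,-0.001,0.088],"dr":[0,0.009,-0.11]},{"grip":1,"xyz":[0.005,-0.001,0.088],"dr":[0,0.009,-0.11]},{"grip":1,"xyz":[0.005,-0.001,0.088],"dr":[0,0.009,-0.11]},{"grip":1,"xyz":[0.005,-0.001,0.088],"dr":[0,0.009,-0.11]},{"grip":1,"xyz":[0.005,-0.001,0.088],"dr":[0,0.009,-0.11]},{"grip":1,"xyz":[0.005,-0.001,0.088],"dr":[0,0.009,-0.11]}]' 50;python3 -m jog '[{"grip":1,"xyz":[0,0,-0.02],"dr":[0,0,0]},{"grip":1,"xyz":[0,0,-0.05],"dr":[0,0,0]},{"grip":1,"xyz":[0,0,-0.08],"dr":[0,0,0]},{"grip":1,"xyz":[0,0,-0.085],"dr":[0,0,0]},{"grip":1,"xyz":[0,0,-0.085],"dr":[0,0,0]}]'; python3 - <<'E'
from h import *
s=ctrl.get_state();im=ctrl.read_camera("wrist");cv2.imwrite("pics/w17.png",im[:,:,::-1])
delta((.4972-.010,.2829,0.105),1.586)
E
```

```text
time: 20.17
eef_pos: [0.4292, -0.0741, 0.0159]
tcp_rot: [0.999, 0.043, 0.002, 0.001]
contact_force: [-0.3, 1.1, 6.3]
opening: 0.262
time: 20.58
eef_pos: [0.4291, -0.0741, 0.1016]
tcp_rot: [0.999, 0.043, 0.004, 0.001]
contact_force: [-0.1, 0.4, -1.6]
opening: 0.257
shift [ 0.0896 -0.3501 -0.0053]
dr [ 0.003 -0.002 -1.501]
dr [-0.002 -0.003  1.641]
```

View pics/w17.png

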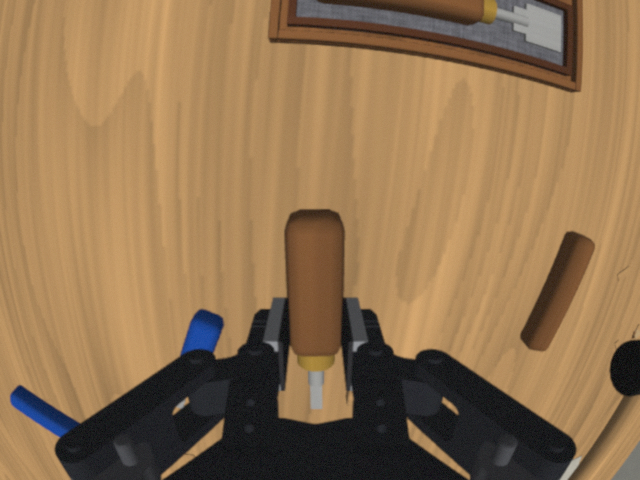

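Held. Moving to the shortest trough.

```bash
python3 -m jog '[{"grip":1,"xyz":[0.09,-0.35,-0.005],"dr":[0.003,-0.002,-1.501]},{"grip":1,"xyz":[0.09,-0.35,-0.005],"dr":[0.003,-0.002,-1.501]},{"grip":1,"xyz":[0.09,-0.35,-0.005],"dr":[0.003,-0.002,-1.501]},{"grip":1,"xyz":[0.09,-0.35,-0.005],"dr":[0.003,-0.002,-1.501]},{"grip":1,"xyz":[0.09,-0.35,-0.005],"dr":[0.003,-0.002,-1.501]},{"grip":1,"xyz":[0.09,-0.35,-0.005],"dr":[0.003,-0.002,-1.501]},{"grip":1,"xyz":[0.09,-0.35,-0.005],"dr":[0.003,-0.002,-1.501]},{"grip":1,"xyz":[0.09,-0.35,-0.005],"dr":[0.003,-0.002,-1.501]},{"grip":1,"xyz":[0.09,-0.35,-0.005],"dr":[0.003,-0.002,-1.501]},{"grip":1,"xyz":[0.09,-0.35,-0.005],"dr":[0.003,-0.002,-1.501]},{"grip":1,"xyz":[0.09,-0.35,-0.005],"dr":[0.003,-0.002,-1.501]},{"grip":1,"xyz":[0.09,-0.35,-0.005],"dr":[0.003,-0.002,-1.501]}]';python3 -m jog '[{"grip":1,"xyz":[0,0,0],"dr":[0,0,0]},{"grip":1,"xyz":[0,0,0],"dr":[0,0,0]}]'; python3 - <<'E'
from h import *
s=ctrl.get_state();im=ctrl.read_camera("wrist");cv2.imwrite("pics/w18.png",im[:,:,::-1])
delta((.4972-.010,.2829,0.024),1.586,s)
z=s["eef_pos"][2]-.0159
print("butt",wristbp((316,210),z+.022,s))
E
```

```text
time: 21.63
eef_pos: [0.4853, 0.2831, 0.101]
tcp_rot: [0.699, 0.715, -0.003, -0.002]
contact_force: [-0.4, 0.2, -1.3]
opening: 0.264
time: 21.8
eef_pos: [0.4859, 0.2825, 0.1019]
tcp_rot: [0.703, 0.711, -0.002, -0.002]
contact_force: [0.7, -0.6, -0.7]
opening: 0.265
shift [0.0004 0.0017 0.0779]
dr [-0.005  0.001 -0.004]
dr [1.000e-03 9.000e-03 3.138e+00]
butt [0.43794563 0.28162732 0.10803278]
```

View pics/w18.png

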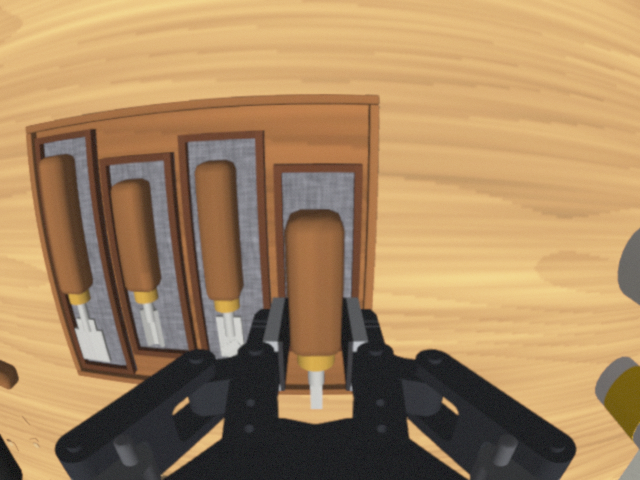

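```bash
python3 -m jog '[{"grip":1,"xyz":[0,0.006,0.015],"dr":[-0.004,0,-0.004]},{"grip":1,"xyz":[0,0.006,0.04],"dr":[-0.004,0,-0.004]},{"grip":1,"xyz":[0,0.006,0.06],"dr":[-0.004,0,-0.004]},{"grip":1,"xyz":[0,0.006,0.07],"dr":[-0.004,0,-0.004]},{"grip":1,"xyz":[0,0.006,0.071],"dr":[-0.004,0,-0.004]},{"grip":1,"xyz":[0,0.006,0.071],"dr":[-0.004,0,-0.004]},{"grip":1,"xyz":[0,0.006,0.071],"dr":[-0.004,0,-0.004]}]'; python3 - <<'E'
from h import *
s=ctrl.get_state();im=ctrl.read_camera("wrist");cv2.imwrite("pics/w19.png",im[:,:,::-1])
delta((.4972-.006,.2829,0.024),1.586,s)
z=s["eef_pos"][2]-.0159
print("butt",wristbp((316,210),z+.022,s))
E
```

```text
time: 22.43
eef_pos: [0.494, 0.2833, 0.0343]
tcp_rot: [0.701, 0.713, 0.002, 0.001]
contact_force: [0.7, -0.4, 0.4]
opening: 0.262
shift [-0.0004 -0.0029  0.0103]
dr [ 0.004 -0.001  0.002]
dr [ 2.000e-03  6.000e-03 -3.139e+00]
butt [0.44586194 0.28210674 0.04037958]
```

View pics/w19.png

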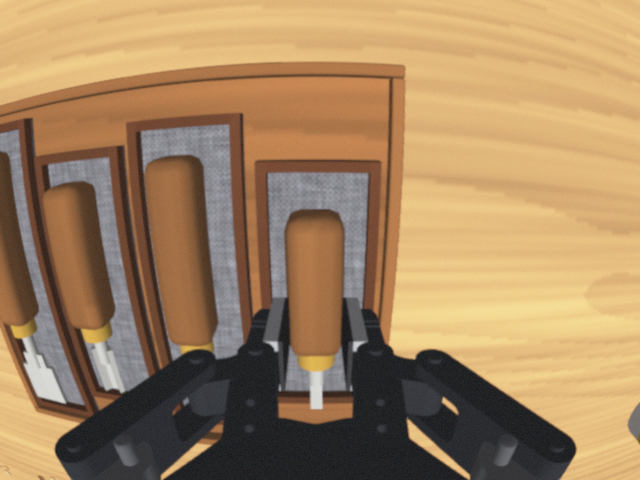

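```bash
python3 - <<'E'
from h import *
s=ctrl.get_state()
print("tip",wristbp((316,408),.0304,s),"near floor",wristbp((318,171),.008,s),"far rim inner top",wristbp((345,393),.014,s))
E
```

```text
tip [0.55457433 0.28439795 0.0304    ] near floor [0.43574553 0.28312333 0.008     ] far rim inner top [0.55819055 0.30109999 0.014     ]
```

```bash
python3 -m jog '[{"grip":1,"xyz":[0,-0.003,0.004],"dr":[0.003,0,0]},{"grip":1,"xyz":[0,-0.003,0.008],"dr":[0.003,0,0]},{"grip":1,"xyz":[0,-0.003,0.011],"dr":[0.003,0,0]},{"grip":1,"xyz":[0,-0.003,0.011],"dr":[0.003,0,0]},{"grip":1,"xyz":[0,-0.003,0.011],"dr":[0.003,0,0]}]';python3 -m jog '[{"grip":0.5,"xyz":[0,0,0],"dr":[0,0,0]},{"grip":0.5,"xyz":[0,0,0],"dr":[0,0,0]},{"grip":0.5,"xyz":[0,0,0],"dr":[0,0,0]},{"grip":0.5,"xyz":[0,0,0],"dr":[0,0,0]},{"grip":0.5,"xyz":[0,0,-0.02],"dr":[0,0,0]},{"grip":0.5,"xyz":[0,0,-0.05],"dr":[0,0,0]},{"grip":0.5,"xyz":[0,0,-0.09],"dr":[0,0,0]},{"grip":0.5,"xyz":[0,0,-0.12],"dr":[0,0,0]},{"grip":0.5,"xyz":[0,0,-0.12],"dr":[0,0,0]},{"grip":0.5,"xyz":[0,0,-0.12],"dr":[0,0,0]}]'; python3 - <<'E'
from h import *
s=ctrl.get_state();im=ctrl.read_camera("wrist");cv2.imwrite("pics/w20.png",im[:,:,::-1])
delta((.5,-.03,0.25),0.3,s)
E
```

```text
time: 22.9
eef_pos: [0.4904, 0.2832, 0.0239]
tcp_rot: [0.701, 0.714, -0.0, -0.001]
contact_force: [-3.1, -1.4, 8.5]
opening: 0.263
time: 23.73
eef_pos: [0.4919, 0.2835, 0.1449]
tcp_rot: [0.701, 0.714, 0.003, 0.001]
contact_force: [0.6, -0.1, -0.4]
opening: 0.501
shift [-0.3134  0.0029 -0.1059]
dr [ 0.002 -0.005  1.289]
dr [ 0.006  0.003 -1.852]
```

View pics/w20.png

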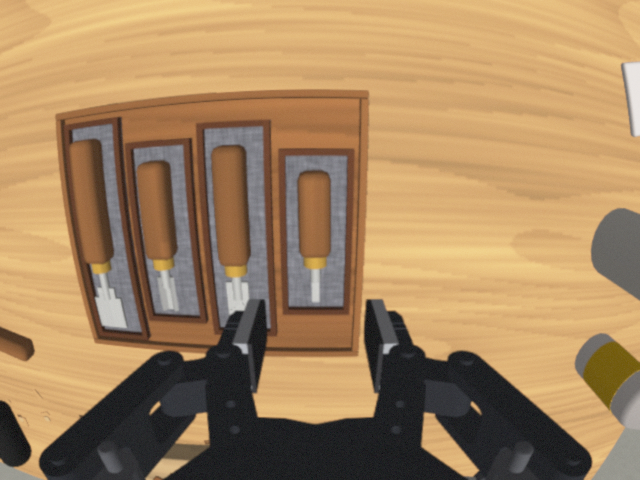

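All four tools are in. Backing away for a clear top view.

```bash
python3 -m jog '[{"grip":0.5,"xyz":[-0.04,0,-0.03],"dr":[0,0,0.1]},{"grip":0.5,"xyz":[-0.45,0,-0.1],"dr":[0,0,1.2]},{"grip":0.5,"xyz":[-0.45,0,-0.1],"dr":[0,0,1.2]},{"grip":0.5,"xyz":[-0.45,0,-0.1],"dr":[0,0,1.2]},{"grip":0.5,"xyz":[-0.45,0,-0.1],"dr":[0,0,1.2]},{"grip":0.5,"xyz":[-0.45,0,-0.1],"dr":[0,0,1.2]},{"grip":0.5,"xyz":[-0.45,0,-0.1],"dr":[0,0,1.2]},{"grip":0.5,"xyz":[-0.45,0,-0.1],"dr":[0,0,1.2]},{"grip":0.5,"xyz":[-0.45,0,-0.1],"dr":[0,0,1.2]},{"grip":0.5,"xyz":[-0.45,0,-0.1],"dr":[0,0,1.2]},{"grip":0.5,"xyz":[-0.45,0,-0.1],"dr":[0,0,1.2]},{"grip":0.5,"xyz":[-0.45,0,-0.1],"dr":[0,0,1.2]}]';python3 -m jog '[{"grip":0.5,"xyz":[0,0,0],"dr":[0,0,0]},{"grip":0.5,"xyz":[0,0,0],"dr":[0,0,0]}]'; python3 - <<'E'
from h import *
im=ctrl.read_camera("top")[:,:,::-1];cv2.imwrite("pics/t21.png",im)
c=im[135:255,175:310]; cv2.imwrite("pics/c21.png",cv2.resize(c,None,fx=5,fy=5,interpolation=cv2.INTER_CUBIC))
im=ctrl.read_camera("scene")[:,:,::-1];cv2.imwrite("pics/s21.png",im)
E
```

```text
time: 24.78
eef_pos: [0.498, -0.1724, 0.2409]
tcp_rot: [0.982, 0.191, -0.001, 0.0]
contact_force: [0.1, -0.1, -0.2]
opening: 0.5
time: 24.95
eef_pos: [0.4977, -0.1665, 0.2397]
tcp_rot: [0.981, 0.193, -0.002, -0.002]
contact_force: [0.1, 0.1, 0.3]
opening: 0.501
```

View pics/c21.png

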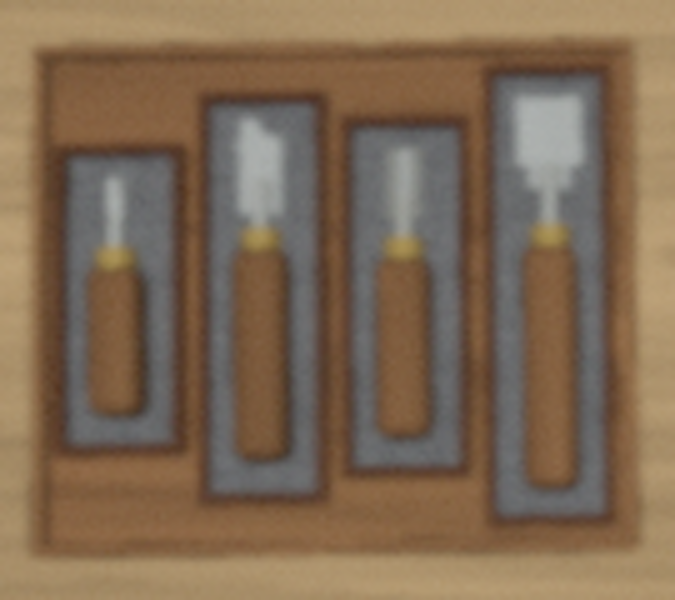

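View pics/s21.png

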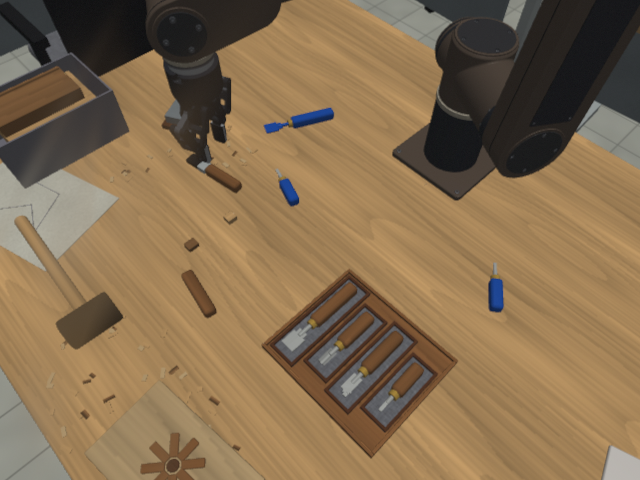

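View pics/t21.png

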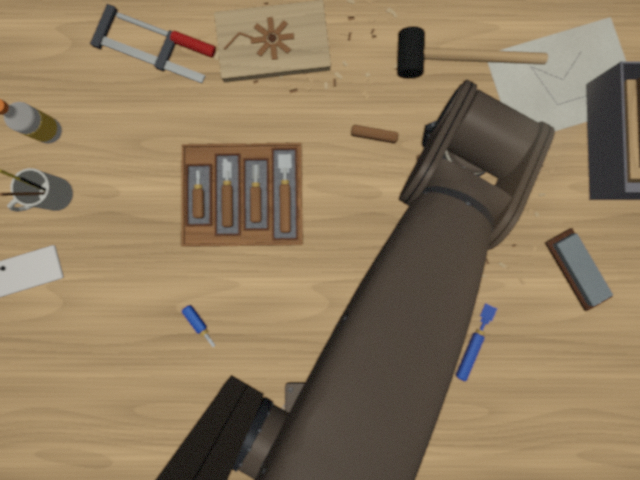

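The top and scene views show all four tools flat and centred in their own troughs. The bare handle, brush and blue look-alikes are where they were, and the arm is clear at z = 0.24.

```bash
python3 -m jog '[{"grip":0.5,"xyz":[0,0,0],"dr":[0,0,0]},{"grip":0.5,"xyz":[0,0,0],"dr":[0,0,0]}]'; python3 - <<'E'
from plant import ctrl
print(ctrl.sign_off())
E
```

```text
time: 25.22
eef_pos: [0.4985, -0.1655, 0.2414]
tcp_rot: [0.981, 0.194, -0.001, -0.001]
contact_force: [-0.8, -0.3, 0.4]
opening: 0.499
the job is handed in; nothing more can be done
None
```

I put the flat chisel, skew chisel, gouge and detail chisel, in that order, each into the trough for its length. The job was handed in at about 25 s of the 99 s allowed.

- **Tools:** The last top and scene views show all four lying flat, blades away from the robot. Each is wholly inside its trough, with grey floor visible all round.
- **Left alone:** The scene view shows the bare handle, the brush and the blue look-alikes where they were at the start. In the last top view the arm hid the brush and the nearest blue one.
- **Robot:** The gripper was empty, touching nothing, 0.24 m up when I handed in. No force reading I took passed 10 N.
- **Disagreement:** While gripping, the tool centre point read 2 to 4 mm higher than commanded, with about 6 N upward. I allowed for this when setting each tool down.

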